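# Shut the vent, load the candles, reset the vent stay

### The job

The cooling tray's vent has been left ajar: first shut it, lifting its stay off the pin and dropping the first hole (the one farthest from the grip) over it, so that no draught falls on the warm candles; then stand every candle that is on the bench (tins and glass jar) upright on the tray's floor. When all are in, open the vent again by its stay and leave the stay lying fully down on the pin, by the third hole (nearest the grip) if the batch has the big jar, by the second (middle) hole if it has the small one; leave the measuring cup and the loose lid in front of the tray where they are.

Things in the scene. Friction and masses are not known exactly. Their poses are not given: they have to be found in the camera images.
- tray: open-topped plywood cooling tray fixed to the bench; origin on the bench under the centre of its inside, x away from the robot at yaw 0 (it may stand turned up to 0.12 rad), y to the left. Inside 160 mm (x) by 400 mm (y), floor 6 mm above the bench, clear back and left walls 70 mm tall; front: wooden sill 32 mm high (tray x -145 to -80 mm); right end: the glazed vent, a leaf 110 mm tall
- pin (a point): upright steel pin, 8 mm thick with a rounded top, on the front sill: this point is on its axis at the level of the underside of the stay when down, 34 mm above the bench (2 mm over the sill); the pin's top is 52 mm above the bench
- vent_hinge (a point): on the vertical hinge axis of the vent leaf, at the far right corner of the tray, 34 mm above the bench
- vent (a joint): opening angle of the vent leaf, rad: 0 shut (the first hole on the pin), growing as its near end swings outward (away from the tray, to the right), counter-clockwise seen from above; light friction (0.03 N m), stays where it is left; with the second hole on the pin about 0.30 (as at the start), with the third about 0.60
- stay_pivot (a point): where the stay is hinged to the near end of the vent leaf, 170 mm from the hinge axis, 34 mm above the bench, at the level of the stay's underside; here the stay can swivel about the vertical and lift about a level axis
- swivel (a joint): angle of the stay about the vertical relative to the vent leaf, rad, 0 when the vent is shut with the first hole on the pin, counter-clockwise positive; nearly free
- stay (a joint): lift angle of the stay, rad: 0 level (fully down), growing as its free end is raised, up to 0.6; it falls down by its weight; about 0.07 to 0.13 if it rests on top of the pin
- stay_hole1 (a point): centre, on the underside, of the hole nearest the stay's pivot, 137.3 mm from it; on the pin it keeps the vent shut. The stay is a straight flat dark steel bar 24 mm wide, 5 mm thick, about 295 mm long (0.1 kg), with three round holes of 13 mm in a row
- stay_hole2 (a point): centre, on the underside, of the second (middle) hole, 187.3 mm from the stay's pivot; it is on the pin at the start
- stay_hole3 (a point): centre, on the underside, of the third hole, 237.3 mm from the stay's pivot, nearest the black grip
- stay_grip (a point): point to take the stay by: in the upright black grip tab near its free end, 275.3 mm from the pivot along the bar and 28 mm above the bar's underside; the tab is 30 mm along the bar, 14 mm across and stands 37 mm above the bar's upper face, its top 42 mm above the bar's underside
- jar_big: the big candle: amber glass jar, 66 mm across, 80 mm tall, about 0.35 kg; origin at the centre of its underside, z up; either this or the small jar is present, never both (the other is None)
- jar_small: the small candle: amber glass jar, 48 mm across, 60 mm tall, about 0.15 kg; origin at the centre of its underside, z up; present when the big jar is not
- tin1: candle in a round aluminium tin with cream wax, 50 mm across, 36 mm tall, about 0.12 kg; origin at the centre of its underside, z up its axis; may be absent (None)
- tin2: candle in a round aluminium tin with cream wax, 50 mm across, 36 mm tall, about 0.12 kg; origin at the centre of its underside, z up its axis; may be absent (None)
- tin3: candle in a round aluminium tin with cream wax, 50 mm across, 36 mm tall, about 0.12 kg; origin at the centre of its underside, z up its axis; may be absent (None)
- tin4: candle in a round aluminium tin with cream wax, 50 mm across, 36 mm tall, about 0.12 kg; origin at the centre of its underside, z up its axis; may be absent (None)
- tin5: candle in a round aluminium tin with cream wax, 50 mm across, 36 mm tall, about 0.12 kg; origin at the centre of its underside, z up its axis; may be absent (None)
- cup: small white plastic measuring cup, 48 mm across, 50 mm tall, in front of the tray; origin at the centre of its underside (bystander, leave it where it is)
- lid: round steel jar lid lying flat in front of the tray, 60 mm across, 12 mm tall; origin at the centre of its underside (bystander, leave it where it is)
Things that resemble listed ones, but are neither listed nor needed, are in the scene too. What is shaped like the tin4 but yellow is not meant.

How it is judged:
On the way, in this order (a step that is already met when the one before it is completed fails the run):
1. the vent is shut: the first hole is over the pin and the stay fully down (value of joint stay below 0.03 rad and horizontal distance between stay_hole1 and pin below 0.006 m), for 0.2 s.
2. every candle present stands in the tray, the vent still shut (all of step 1 and x of tin1 in the frame of tray between -0.075 and 0.075 m and y of tin1 in the frame of tray between -0.195 and 0.195 m and z of each of tin1, tin2, tin3, tin4, tin5, jar_big, jar_small in the frame of tray below 0.014 m and angle between each of tin1, tin2, tin3, tin4, tin5, jar_big, jar_small's own z axis and vertical below 0.15 rad and x of tin2 in the frame of tray between -0.075 and 0.075 m and y of tin2 in the frame of tray between -0.195 and 0.195 m and x of tin3 in the frame of tray between -0.075 and 0.075 m and y of tin3 in the frame of tray between -0.195 and 0.195 m and x of tin4 in the frame of tray between -0.075 and 0.075 m and y of tin4 in the frame of tray between -0.195 and 0.195 m and x of tin5 in the frame of tray between -0.075 and 0.075 m and y of tin5 in the frame of tray between -0.195 and 0.195 m and x of jar_big in the frame of tray between -0.075 and 0.075 m and y of jar_big in the frame of tray between -0.195 and 0.195 m and x of jar_small in the frame of tray between -0.075 and 0.075 m and y of jar_small in the frame of tray between -0.195 and 0.195 m), for 0.2 s.
3. the chosen hole is over the pin and the stay fully down (value of joint stay below 0.03 rad and (height (world z) of jar_big above -50 m or horizontal distance between stay_hole2 and pin below 0.006 m) and (height (world z) of jar_small above -50 m or horizontal distance between stay_hole3 and pin below 0.006 m)), for 0.2 s.
At the end, for the whole second after the job is handed in: every candle present stands upright (within 0.15 rad) and at rest on the tray's floor; the stay is level (lift under 0.03 rad) with the centre of the right hole within 6 mm of the pin's axis: hole 3 with the big jar, hole 2 with the small jar; the vent is at rest (all of step 3 and x of tin1 in the frame of tray between -0.075 and 0.075 m and y of tin1 in the frame of tray between -0.195 and 0.195 m and z of each of tin1, tin2, tin3, tin4, tin5, jar_big, jar_small in the frame of tray below 0.014 m and angle between each of tin1, tin2, tin3, tin4, tin5, jar_big, jar_small's own z axis and vertical below 0.15 rad and x of tin2 in the frame of tray between -0.075 and 0.075 m and y of tin2 in the frame of tray between -0.195 and 0.195 m and x of tin3 in the frame of tray between -0.075 and 0.075 m and y of tin3 in the frame of tray between -0.195 and 0.195 m and x of tin4 in the frame of tray between -0.075 and 0.075 m and y of tin4 in the frame of tray between -0.195 and 0.195 m and x of tin5 in the frame of tray between -0.075 and 0.075 m and y of tin5 in the frame of tray between -0.195 and 0.195 m and x of jar_big in the frame of tray between -0.075 and 0.075 m and y of jar_big in the frame of tray between -0.195 and 0.195 m and x of jar_small in the frame of tray between -0.075 and 0.075 m and y of jar_small in the frame of tray between -0.195 and 0.195 m and linear speed of each of tin1, tin2, tin3, tin4, tin5, jar_big, jar_small below 0.03 m/s and velocity of joint vent between -0.05 and 0.05 rad/s); the robot touches nothing.
It fails at once if the cup or the steel lid is pushed more than 6 cm from its place (distance of any of cup, lid from where it was at the start of the episode above 0.06 m).
Of tin1, tin2, tin3, tin4, tin5 only 3 to 5 are there at a start; the rules pass over those that are not, and their reading is None.
Of jar_big, jar_small only 1 to 1 are there at a start; the rules pass over those that are not, and their reading is None.
At some moment in a run one of tin1, tin2, tin3, tin4, tin5, jar_big, jar_small may be knocked a few centimetres aside while the robot is not near it.
It also fails if it takes over 208 s, if anything falls off the work surface, if the arm or the gripper's body presses on something with over 40 N, if the wrist force passes 120 N, or if a joint passes its speed limit or range.

### The arm

A 6-joint arm with a two-finger parallel gripper is mounted at the origin on the work surface. World frame = base frame: x ahead of the robot, y to its left, z up, the work surface at z = 0. Lengths are in m, angles in rad, forces in N, time in s.
With the tool pointing down it reaches from about 0.35 to 0.8 m from the base axis. Payload 7.3 kg.
Tool frame: the origin (TCP) lies midway between the tips of the shut fingers; the grasp point (between the pads) lies 19 mm behind it; z points along the fingers, y is the line along which they close (so a half turn about z gives the same grasp; the last joint's range is limited). The gripper opens to 85 mm and grips with 20 to 120 N. Pads are 22 mm wide; open, the fingers measure 114 mm over their backs; the gripper's body (76 mm by 85 mm) begins 54 mm behind the grasp point. The pads swing forward as they close: fully open they stand 13 mm farther back than shut.
Start: joints at [0.96, 0.342, 1.524, -0, 1.275, -0.146], TCP at [0.235, 0.469, 0.231] pointing down, gripper open.
Joint ranges: [-2.53, 2.53], [-0.77, 2.02], [0.04, 2.7], [-1, 4.14], [0.28, 2.66], [-3.11, 3.11]. Speed limits (rad/s): [2.57, 2.57, 3.14, 3.14, 3.14, 3.14].

### API

Orientations are given as a 3x3 rotation matrix whose columns are the frame's x, y, z axes.
In Python, from rig import r, imaging gives the robot as it stands.
- The arm moves only by the shell command python3 -m handwheel 'ROWS' [FORCE]. ROWS is JSON, a list of rows, each a list of 3 entries, a list of its own where there are three numbers: the shift along the tool's x, y, z in mm, then the turn about the tool's z in degrees, then the finger opening in mm, from 0 to 85.4. A call has 1 to 8 rows; each row shifts and turns the commanded pose from where the row before left it, along the tool's axes as they then stand; what a row does not reach is not made up. A row lasts 1/10 s, in which the tool goes at most 50 mm and 8.59 degrees, less where a joint would pass 70% of its speed; a pose out of reach is approached as far as the arm can. A call with a gripper value outside its range is refused whole. The fingers move at their own pace and stop on an object; FORCE is the grip in N (left out, the last holds). Time passes only in rows, so rows that do not move let the fingers close. It gives the time, the measured TCP pose, the force, the opening and the grip force at its end, in the units of the state.
- r.get_obs(): the state, without advancing time (a new reading comes with each control period).
- imaging.capture(name): name is "scene" or "top"; returns a dict with "pixels" (384x512x3 uint8, red, green, blue), "mtx" (3x3 intrinsics, pixels), "D" ([k1, k2, p1, p2, k3] as OpenCV has them; the pictures are not rectified), "rvec" (rotation vector, rad) and "tvec" (3), from world to camera coordinates, as OpenCV has them. Camera axes: x right, y down, z forward; pixel columns grow to the right and rows downward; lengths in m; the calibration is good to about 2 mm. A picture is of the moment at which its call begins. There is no depth.
- r.finish_job(): hands the job in; it is judged then, once.
Trained networks look in the newest picture that a camera, given by its name, has taken for a name from the list of things; names that differ only in an ending like _2 or _b are one class to them, and where a whole thing is asked for, a point or a joint stands for the part that bears it (a point fixed in the world has none). Each returns a list of dicts, best first, with "p" (0 to 1); they miss things now and then, are a little off and sometimes report something else, mostly with a low value. They report only what shows in the picture. A call takes as long as a camera call. They do not tell look-alikes from the thing itself.
- imaging.search_frame(camera, name): "bbox" ([left, top, right, bottom] in pixels, round what is visible of it).
- imaging.trace(camera, name): "pixels" (384x512 bool, what is visible of it) and "bbox" ([left, top, right, bottom] in pixels, round what is visible of it).
- imaging.landmark_of(camera, name): "pixel" ([column, row] in pixels: a listed point, or the origin of a listed thing).
The state is a dict: "t": time; "joints": joint angles; "qvel": joint speeds; "tau": joint torques, N m; "position": TCP position; "orientation": TCP orientation; "wrist_force": force on the tool from outside, world axes, zero at the start; "ft_torque": the same for the moment, N m; "finger_gap": opening from 0.0 (shut) to 1.0 (fully open); "grasp_force": force on a finger pad.
Only numpy, scipy, OpenCV 4.12 (cv2) and the standard library are available. Lean on these libraries where they do the work, as an engineer would, in place of code of your own. Each camera call takes 0.05 s, during which the arm holds its last target. There are 200 camera calls.

## Working session

There is one attempt and no reset: what is moved stays moved. The work goes in short steps, Python scripts to look and compute and a shell command to move; the robot and the scene stay as the last step left them, time stands still between calls to the robot, and variables do not carry over. Pictures are saved under pics/ and viewed, at most 14 in all, crops included, and the job is handed in when it is done.

```bash
ls; mkdir -p pics; cat > h.py <<'E'
import numpy as np, cv2
from rig import r, imaging
def cap(n):
    return imaging.capture(n)
def ray(c,px):
    u=cv2.undistortPoints(np.array([[px]],float),c["mtx"],np.array(c["D"],float))[0,0]
    R=cv2.Rodrigues(np.array(c["rvec"],float))[0]; t=np.array(c["tvec"],float).ravel()
    return -R.T@t, R.T@np.array([u[0],u[1],1])
def at_z(c,px,z):
    o,d=ray(c,px); return o+d*(z-o[2])/d[2]
def proj(c,P):
    return cv2.projectPoints(np.array(P,float).reshape(-1,1,3),np.array(c["rvec"],float),np.array(c["tvec"],float),c["mtx"],np.array(c["D"],float))[0].reshape(-1,2)
def save(c,name,box=None,s=1):
    im=c["pixels"][:,:,::-1]
    if box: im=im[box[1]:box[3],box[0]:box[2]]
    if s!=1: im=cv2.resize(im,None,fx=s,fy=s,interpolation=cv2.INTER_CUBIC)
    cv2.imwrite("pics/"+name,im)
E
python3 - <<'E'
from h import *
a=cap("top"); b=cap("scene")
cv2.imwrite("pics/0.png",cv2.resize(np.vstack([a["pixels"],b["pixels"]])[:,:,::-1],(400,600)) )
save(a,"top0.png",s=1.5); save(b,"scene0.png",s=1.5)
for cam,c in (("top",a),("scene",b)):
    print(cam,-cv2.Rodrigues(np.array(c["rvec"],float))[0].T@np.array(c["tvec"],float).ravel())
    for n in ["tray","pin","vent_hinge","stay_pivot","stay_hole1","stay_hole2","stay_hole3","stay_grip","jar_big","jar_small","tin1","cup","lid"]:
        for d in imaging.landmark_of(cam,n)[:9]:
            z={"pin":.034,"vent_hinge":.034,"stay_grip":.062}.get(n,.034 if n.startswith("stay") else 0)
            print(n,round(d["p"],2),np.round(d["pixel"],1),np.round(at_z(c,d["pixel"],z)[:2],3))
print(r.get_obs())
E
```

```text
pics
top [ 0.373012   -0.0054964   1.09296839]
tray 0.72 [196.5 232.3] [0.426 0.116]
tray 0.65 [238.8 146.6] [0.658 0.007]
pin 0.94 [264.2 187.7] [ 0.54 -0.06]
pin 0.5 [237.2 234.6] [0.419 0.009]
pin 0.34 [ 91.5 177. ] [0.567 0.388]
vent_hinge 0.66 [319.1 117.2] [ 0.73  -0.207]
stay_pivot 0.9 [334.7 178.6] [ 0.564 -0.243]
stay_hole1 0.9 [262.6 186.4] [ 0.543 -0.056]
stay_hole1 0.74 [242.9 187.7] [ 0.54  -0.005]
stay_hole1 0.71 [280.7 185.6] [ 0.546 -0.103]
stay_hole2 0.9 [262.6 186.4] [ 0.543 -0.056]
stay_hole2 0.74 [242.9 187.7] [ 0.54  -0.005]
stay_hole2 0.71 [280.7 185.6] [ 0.546 -0.103]
stay_hole3 0.9 [262.6 186.4] [ 0.543 -0.056]
stay_hole3 0.74 [242.9 187.7] [ 0.54  -0.005]
stay_hole3 0.71 [280.7 185.6] [ 0.546 -0.103]
stay_grip 0.56 [230.3 187.5] [0.536 0.027]
jar_big 0.71 [393.5 225.1] [ 0.446 -0.403]
jar_small 0.51 [229.4 187.8] [0.545 0.031]
jar_small 0.24 [137.9 238.9] [0.409 0.27 ]
tin1 0.89 [137.3 236. ] [0.416 0.271]
tin1 0.74 [145.7 284.1] [0.293 0.245]
tin1 0.67 [ 93.6 180.3] [0.564 0.395]
tin1 0.54 [197.2 235. ] [0.419 0.115]
tin1 0.54 [174.3 268.1] [0.334 0.172]
cup
[... 1119 characters left out ...]
1.45988022e-01]), 'qvel': array([-6.97517078e-04, -6.01405348e-04, -1.99343094e-03, -1.67520966e-04,
        6.11997768e-04,  1.77222151e-05]), 'tau': array([-3.11496979e-04, -4.33562315e+01, -2.46271527e+01, -3.41621680e-04,
        2.41898642e-04, -3.69614986e-05]), 'position': array([0.23533077, 0.46931449, 0.23132003]), 'orientation': array([[-8.93905830e-01,  4.48254797e-01,  6.62662286e-05],
       [ 4.48254799e-01,  8.93905831e-01,  2.88325251e-05],
       [-4.63114504e-05,  5.54777173e-05, -9.99999997e-01]]), 'wrist_force': array([-0.25881333,  0.00711904, -0.68780687]), 'ft_torque': array([ 0.02623265, -0.01651429,  0.0076282 ]), 'grasp_force': 0.0, 'finger_gap': 1.0009026532577796}
```

View pics/top0.png

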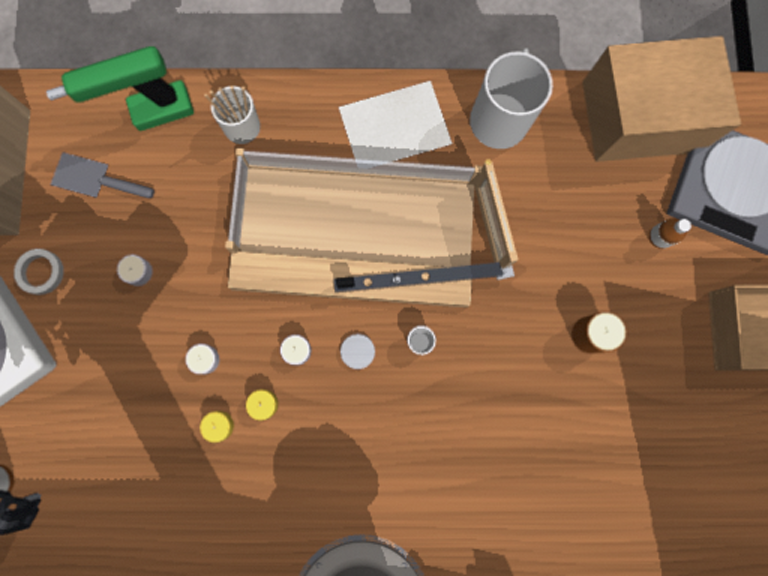

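View pics/scene0.png

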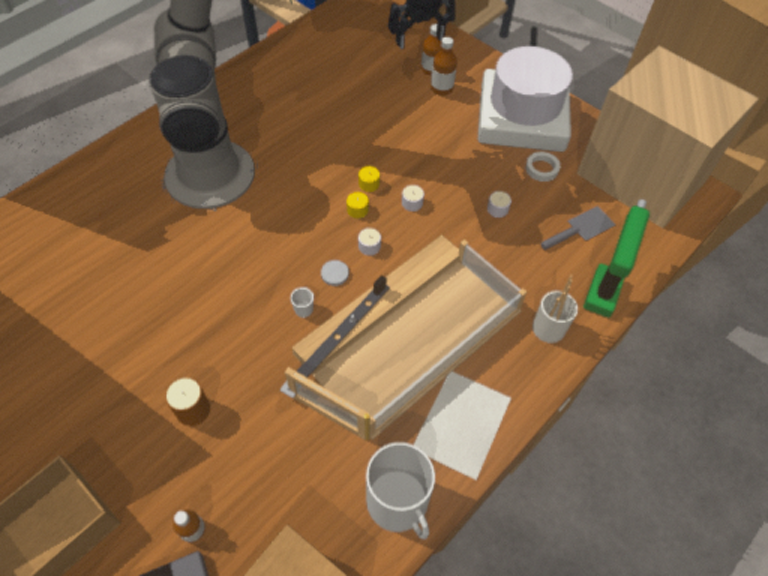

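The top view (1.5x scale) shows the vent ajar, with the stay running from its pivot at (505,270) to the black grip at (345,282) and the middle hole on the pin at (397,280).

Candidates for the tins:
- Cream tins at (201,359) and (295,349).
- A greyer tin in shadow at (133,269).
- Yellow look-alikes at (215,427) and (260,405), which I rule out.
- The steel lid at (357,350) and the cup at (421,340), both bystanders.

The amber jar at (606,331) looks like the big one; the amber bottle at (680,232) is not a candle. I'll check this choice with one close crop.

```bash
cat > geo.py <<'E'
import numpy as np
from scipy.optimize import least_squares
# linkage: hinge-pin distance D, angle al between hinge->pivot(shut) and hinge->pin
f=lambda v:[v[0]**2+.17**2-2*v[0]*.17*np.cos(v[1]+t)-L**2 for t,L in((0,.1373),(.3,.1873),(.6,.2373))]
D,al=least_squares(f,[.23,.6]).x
def th(L): return np.arccos((D*D+.17**2-L*L)/(2*D*.17))-al
def grip(hinge,pin,L,phi=0):
    h=np.array(hinge);p=np.array(pin);a=np.arctan2(*(p-h)[::-1]);b=a+al+th(L)
    P=h+.17*np.array([np.cos(b),np.sin(b)]);d=(p-P)/np.linalg.norm(p-P)
    return P,p+d*0+d*(.2753*np.cos(phi)-.028*np.sin(phi)-L),np.degrees(np.arctan2(d[1],d[0])),np.degrees(a+al)
E
python3 - <<'E'
from h import *; from geo import *
print(D,al,[th(L) for L in(.1373,.1873,.2373)])
a=cap("top"); b=cap("scene")
im=np.vstack([cv2.resize(a["pixels"][160:310,70:220],(500,500)) ,])
im2=cv2.resize(b["pixels"][100:260,150:350],(0,0),fx=2.0,fy=2.0) if 0 else cv2.resize(a["pixels"][90:210,145:345],(833,500))
im3=cv2.resize(a["pixels"][90:210,145:355],(800,457))
cv2.imwrite("pics/c1.png",im[:,:,::-1]); cv2.imwrite("pics/c2.png",im3[:,:,::-1])
# mask-based tin & jar centres: top-rim centroid
for n,z in (("tin1",.036),("jar_big",.08)):
    for d in imaging.trace("top",n):
        if d["p"]<.3: continue
        m=d["pixels"]; print(n,round(d["p"],2),np.round(d["bbox"]),m.sum(),a["pixels"][m].mean(0).round())
pin=np.array([.540,-.060]);h=np.array([.732,-.2065])
print(np.linalg.norm(pin-h))
for L in(.1373,.1873,.2373): print(grip(h,pin,L))
# sill front corners, back wall top corners
for px in ((228,288),(470,305)): print(at_z(a,np.array(px)/1.5,.032))
for px in ((238,152),(480,167)): print(at_z(a,np.array(px)/1.5,.07))
E
```

```text
0.24886290615823042 0.551328126410316 [np.float64(0.0021336178194608646), np.float64(0.3001174928853566), np.float64(0.5992162743399365)]
tin1 0.85 [162. 259. 182. 281.] 296 [227. 211.  85.]
tin1 0.79 [ 80. 170. 101. 191.] 351 [156. 147. 136.]
tin1 0.71 [131. 273. 158. 295.] 360 [216. 198.  80.]
tin1 0.67 [126. 229. 145. 252.] 347 [215. 210. 197.]
tin1 0.61 [187. 223. 207. 245.] 314 [226. 223. 209.]
jar_big 0.79 [382. 212. 415. 238.] 750 [175. 162. 139.]
0.24150828143150696
(array([ 0.56282103, -0.18981239]), array([0.51610601, 0.0759157 ]), np.float64(99.97071944847995), np.float64(174.2443887624151))
(array([ 0.56537731, -0.24021766]), array([0.52772936, 0.0271403 ]), np.float64(98.0153925426256), np.float64(174.2443887624151))
(array([ 0.58271017, -0.28781757]), array([ 0.53299793, -0.02265069]), np.float64(100.61828916587511), np.float64(174.2443887624151))
[0.52819027 0.22994708 0.032     ]
[ 0.49989062 -0.18656953  0.032     ]
[0.75909738 0.21311684 0.07      ]
[ 0.73386549 -0.20286977  0.07      ]
```

View pics/c1.png

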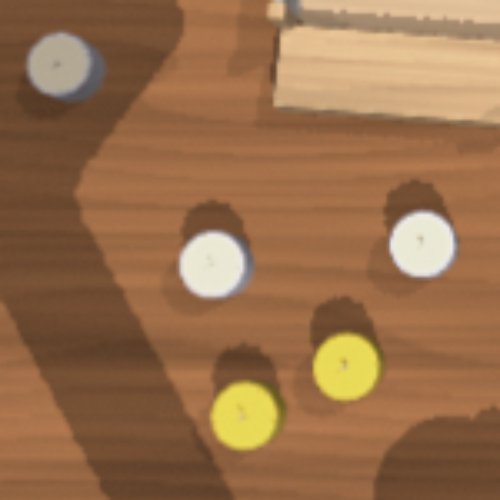

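View pics/c2.png

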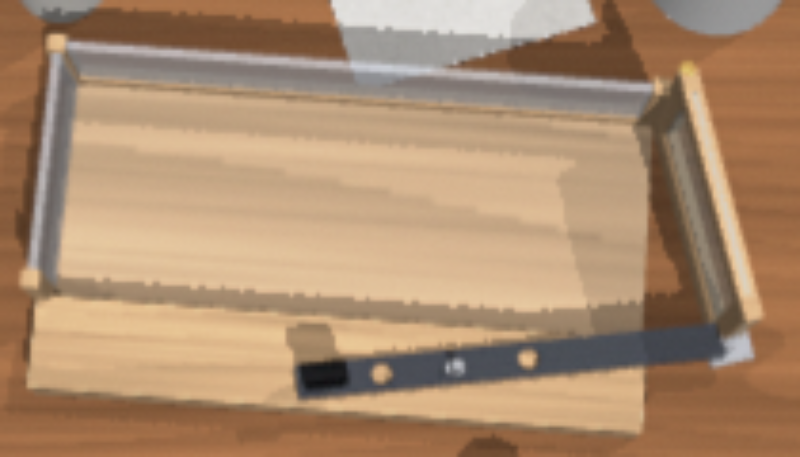

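The crop confirms three cream tins, one of them in shadow, and two yellow ones that aren't meant. The second crop shows the middle hole on the pin. The tray geometry fits a yaw of about -0.064 rad with its centre at (0.657, 0.010). I'm starting the move to the grip.

```bash
cat > geo.py <<'E'
import numpy as np
D,al=.238,.603
def th(L): return np.arccos((D*D+.17**2-L*L)/(2*D*.17))-al
PIN=np.array([.540,-.060]); A0=np.radians(176.3); TC=np.array([.657,.010]); YAW=-.064
def tray(x,y): return TC+np.array([x*np.cos(YAW)-y*np.sin(YAW),x*np.sin(YAW)+y*np.cos(YAW)])
def grip(L,phi=0,pin=PIN):
    b=A0+th(L); a=A0-al; H=pin-D*np.array([np.cos(a),np.sin(a)])
    P=H+.17*np.array([np.cos(b),np.sin(b)]);d=(pin-P)/np.linalg.norm(pin-P)
    g=pin+d*(.2753*np.cos(phi)-.028*np.sin(phi)-L)
    return g,.034+.2753*np.sin(phi)+.028*np.cos(phi),np.degrees(np.arctan2(d[1],d[0])),P
def to(o,p,heading=None):
    """turn needed (deg) first, then tool shift mm after the turn"""
    R=o["orientation"];h0=np.degrees(np.arctan2(R[1,0],R[0,0]))
    if heading is None: heading=h0
    t=(h0-heading+90)%180-90; h=np.radians(h0-t); d=np.array(p)-o["position"]
    return round(t,2),np.round(1000*np.array([d[0]*np.cos(h)+d[1]*np.sin(h),d[0]*np.sin(h)-d[1]*np.cos(h),-d[2]]),1)
E
python3 -m handwheel '[[[0,0,0],8.1,45],[[0,0,0],8.1,45],[[0,0,0],8.1,45],[[0,0,0],8.1,45],[[0,0,0],8.1,45],[[0,0,0],8.1,45],[[0,0,0],8.1,45],[[0,0,0],0,45]]' 40
python3 -m handwheel '[[[-43,21.9,0],0,45],[[-43,21.9,0],0,45],[[-43,21.9,0],0,45],[[-43,21.9,0],0,45],[[-43,21.9,0],0,45],[[-43,21.9,0],0,45],[[-43,21.9,0],0,45],[[-43,21.9,0],0,45]]'
python3 -m handwheel '[[[-43,21.9,0],0,45],[[-43,21.9,0],0,45],[[-43,21.9,0],0,45],[[0,0,0],0,45],[[0,0,0],0,45]]'
python3 - <<'E'
from h import *; from geo import *
o=r.get_obs(); g,z,hd,P=grip(.1873); print(g,hd,o["position"]); print(to(o,[*g,.100],hd))
for L in(.1373,.1873,.2373): print(grip(L))
E
```

```text
t: 2.4
position: [0.2353, 0.4693, 0.2313]
orientation: [[-0.115, 0.993, 0.0], [0.993, 0.115, 0.0], [0.0, 0.0, -1.0]]
wrist_force: [-0.2, -0.3, -0.4]
finger_gap: 0.53
grasp_force: 0.0
t: 3.2
position: [0.4501, 0.1462, 0.2316]
orientation: [[-0.12, 0.993, 0.001], [0.993, 0.12, 0.0], [0.0, 0.001, -1.0]]
wrist_force: [0.9, 0.7, 1.2]
finger_gap: 0.527
grasp_force: 0.0
t: 3.7
position: [0.5296, 0.0267, 0.2308]
orientation: [[-0.117, 0.993, -0.001], [0.993, 0.117, 0.0], [0.001, -0.001, -1.0]]
wrist_force: [-1.1, 0.4, -0.2]
finger_gap: 0.524
grasp_force: 0.0
[0.52995563 0.02742489] 96.55405765858212 [0.52955225 0.02665718 0.23082681]
(np.float64(0.15), array([  0.7,   0.5, 130.8]))
(array([0.52263992, 0.07690372]), np.float64(0.062), np.float64(97.22682193304622), array([ 0.55727202, -0.19620928]))
(array([0.52995563, 0.02742489]), np.float64(0.062), np.float64(96.55405765858212), array([ 0.56137853, -0.24607592]))
(array([ 0.53350801, -0.02255866]), np.float64(0.062), np.float64(99.8367686406166), array([ 0.58054077, -0.29381133]))
```

```bash
python3 -m handwheel '[[[0.7,0.5,40],0,45],[[0,0,40],0,45],[[0,0,40],0,45],[[0,0,30],0,45],[[0,0,20],0,45],[[0,0,14],0,45],[[0,0,0],0,45],[[0,0,0],0,45]]'
python3 - <<'E'
from h import *
c=cap("scene"); save(c,"g1.png",(190,140,310,260),5)
print(r.get_obs()["wrist_force"])
E
```

```text
t: 4.5
position: [0.5298, 0.0293, 0.0478]
orientation: [[-0.119, 0.993, 0.0], [0.993, 0.119, 0.0], [0.0, 0.0, -1.0]]
wrist_force: [-0.8, -0.8, -0.3]
finger_gap: 0.53
grasp_force: 0.0
[-0.19004815  0.20193086  0.42746598]
```

View pics/g1.png

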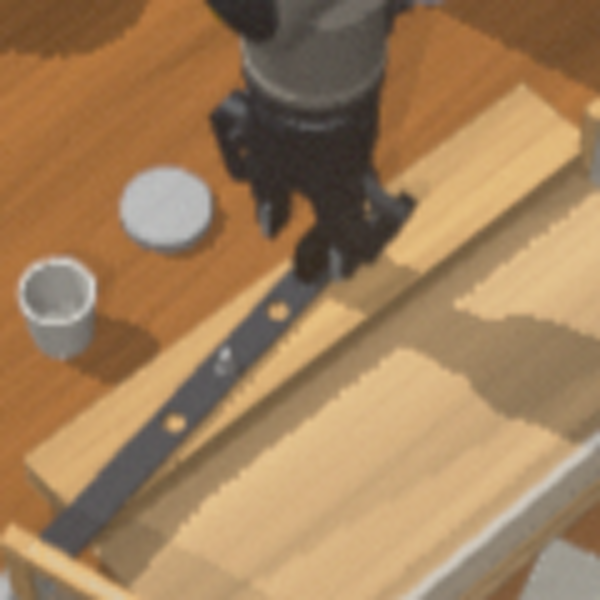

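The crop shows the fingers straddling the tab at about (320,260) in the crop, with the middle hole on the pin at (222,362). Closing now.

```bash
python3 -m handwheel '[[[0,0,0],0,5],[[0,0,0],0,5],[[0,0,0],0,5],[[0,0,0],0,5],[[0,0,0],0,5],[[0,0,0],0,5]]' 40
python3 - <<'E'
from h import *; from geo import *
o=r.get_obs();print(o["position"],o["finger_gap"]*85.4)
for phi in (0,.1,.2,.22): print(phi,1000*np.array([.2753*np.cos(phi)-.028*np.sin(phi)-.2753,.2753*np.sin(phi)+.028*np.cos(phi)-.028]))
E
```

```text
t: 5.15
position: [0.5309, 0.0282, 0.0478]
orientation: [[-0.116, 0.993, 0.002], [0.993, 0.116, -0.0], [-0.0, 0.002, -1.0]]
wrist_force: [4.5, 0.2, 2.0]
finger_gap: 0.156
grasp_force: 42.7
[0.53093325 0.02819846 0.04783063] 13.291936806360642
0 [0. 0.]
0.1 [-4.17068897 27.34425623]
0.2 [-11.05041238  54.13553095]
0.22 [-12.74586165  59.40374382]
```

```bash
python3 -m handwheel '[[[-1.7,0,-13.7],0,5],[[-2.5,0,-13.6],0,5],[[-3.1,0,-13.5],0,5],[[-3.8,0,-13.3],0,5],[[0,0,0],0,5]]'
python3 -m handwheel '[[[10,-0.3,0],-0.1,5],[[10,-0.3,0],-0.1,5],[[10,-0.3,0],-0.1,5],[[10,-0.3,0],-0.2,5],[[10,-0.4,0],-0.2,5],[[3.8,0,12.3],0,5],[[0,0,0],0,5],[[0,0,0],0,5]]'
python3 - <<'E'
from h import *
c=cap("top");d=cap("scene"); a=cv2.resize(c["pixels"][150:230,190:350],(800,400),interpolation=cv2.INTER_CUBIC)
cv2.imwrite("pics/s1.png",cv2.resize(d["pixels"][140:280,170:310],(600,600),interpolation=cv2.INTER_CUBIC)[:,:,::-1])
E
```

```text
t: 5.65
position: [0.5313, 0.017, 0.1021]
orientation: [[-0.116, 0.993, 0.001], [0.993, 0.116, 0.0], [0.0, 0.001, -1.0]]
wrist_force: [1.2, 0.4, -1.7]
finger_gap: 0.155
grasp_force: 41.8
t: 6.45
position: [0.5231, 0.0704, 0.0887]
orientation: [[-0.129, 0.992, -0.0], [0.992, 0.129, -0.0], [-0.0, -0.0, -1.0]]
wrist_force: [1.4, -0.2, -0.9]
finger_gap: 0.148
grasp_force: 42.0
```

View pics/s1.png

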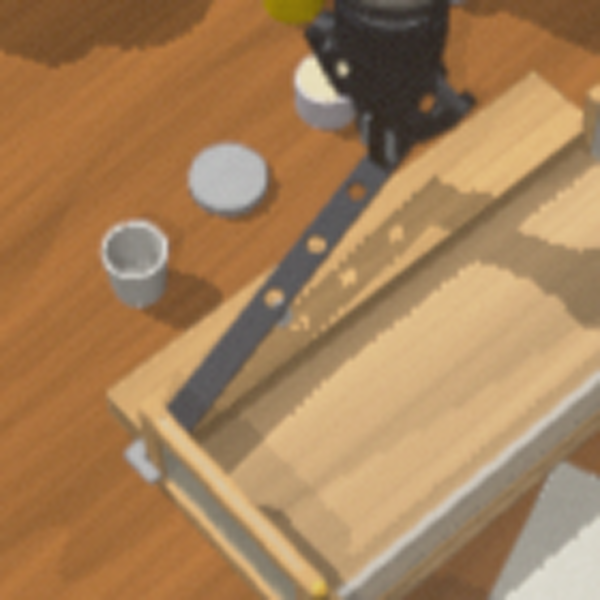

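The vent is shut or nearly so, with hole 1 at about (274,297) in the crop, just above the pin. I'll check the horizontal offset with the calibration.

```bash
python3 - <<'E'
from h import *
c=cap("top");d=cap("scene")
print(at_z(d,(233.9,209.3),.0565), proj(d,[[.540,-.060,.052],[.540,-.060,.034]]))
for n,k in(("top",c),("scene",d)):
    for nm in("stay_hole1","stay_pivot","pin"):
        for x in imaging.landmark_of(n,nm): print(n,nm,round(x["p"],2),np.round(x["pixel"],1),[np.round(at_z(k,x["pixel"],z)[:2],4) for z in((.0565,.064,.072) if nm=="stay_hole1" else (.034,.052))])
# disc pixels of holes in top
cv2.imwrite("pics/s2.png",cv2.resize(c["pixels"][150:230,200:340],(800,457),interpolation=cv2.INTER_CUBIC)[:,:,::-1])
E
```

```text
[ 0.54466047 -0.06212133  0.0565    ] [[233.33455451 208.67778515]
 [233.46476209 211.66146431]]
top stay_hole1 0.91 [266.3 186.8] [array([ 0.5388, -0.0641]), array([ 0.5376, -0.0637]), array([ 0.5363, -0.0632])]
top stay_hole1 0.7 [222.1 191.4] [array([0.5267, 0.0476]), array([0.5256, 0.0472]), array([0.5244, 0.0468])]
top stay_hole1 0.61 [244.8 190.8] [array([ 0.5284, -0.0097]), array([ 0.5272, -0.0097]), array([ 0.526 , -0.0097])]
top stay_pivot 0.84 [316.4 180.2] [array([ 0.5601, -0.1956]), array([ 0.5569, -0.1924])]
top pin 0.96 [261.3 187.2] [array([ 0.5413, -0.0524]), array([ 0.5384, -0.0516])]
top pin 0.44 [392.6 225. ] [array([ 0.4443, -0.3886]), array([ 0.4431, -0.3821])]
scene stay_hole1 0.93 [253.4 180.2] [array([0.514 , 0.0543]), array([0.5174, 0.0506]), array([0.521 , 0.0466])]
scene stay_hole1 0.62 [232.8 205.7] [array([ 0.5334, -0.0556]), array([ 0.5367, -0.0586]), array([ 0.5402, -0.0618])]
scene stay_hole1 0.57 [243.4 196.5] [array([ 0.5335, -0.0101]), array([ 0.5368, -0.0134]), array([ 0.5402, -0.017 ])]
scene stay_hole1 0.34 [274.9 132.2] [array([0.4316, 0.2448]), array([0.4355, 0.2398]), array([0.4397, 0.2345])]
scene stay_pivot 0.84 [204.  242.5] [array([ 0.5519, -0.193 ]), array([ 0.5593, -0.1979])]
scene pin 0.61 [233.3 212.2] [array([ 0.541 , -0.0617]), array([ 0.5486, -0.0687])]
```

View pics/s2.png

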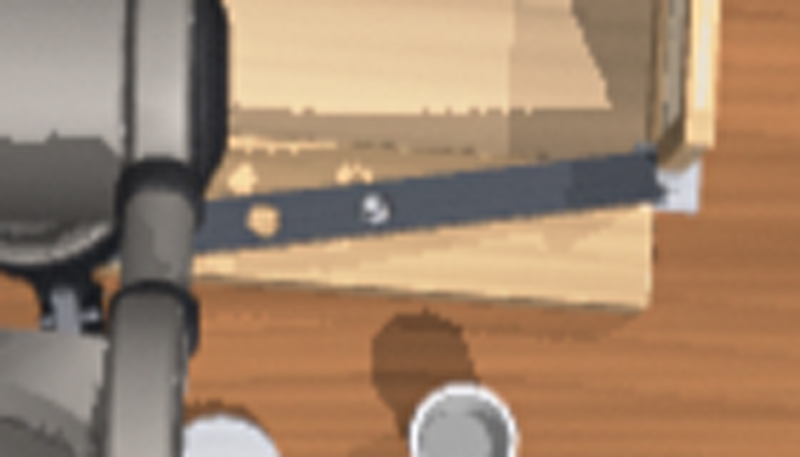

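In the top view the pin shows inside hole 1 at (375,208), well centred, so I'm lowering the stay.

```bash
python3 -m handwheel '[[[1.6,0,7],0,5],[[1.5,0,7],0,5],[[1.3,0,7],0,5],[[1.1,0,7],0,5],[[1,0,7],0,5],[[0.8,0,6.5],0,5],[[0,0,0],0,5],[[0,0,0],0,5]]'
```

```text
t: 7.75
position: [0.5225, 0.0779, 0.0469]
orientation: [[-0.128, 0.992, 0.0], [0.992, 0.128, 0.0], [0.0, 0.0, -1.0]]
wrist_force: [5.9, 2.1, -0.8]
finger_gap: 0.158
grasp_force: 41.8
```

```bash
python3 -m handwheel '[[[0,0,0],0,50],[[0,0,0],0,50],[[0,0,0],0,50],[[0,0,-30],0,60],[[0,0,-50],0,80],[[0,0,-50],0,80],[[0,0,-40],0,80],[[0,0,0],0,80]]'
cat > see.py <<'E'
from h import *; from geo import *
def see(names=(("tin1",.018,.018),("jar_big",.04,.04)),cams=("top","scene"),pmin=.3):
    for n in cams:
        c=cap(n)
        for nm,z,_ in names:
            for x in imaging.trace(n,nm):
                if x["p"]<pmin: continue
                b=x["bbox"]; m=x["pixels"].astype(bool); v,u=np.nonzero(m)
                print(n,nm,round(x["p"],2),"px",np.round([u.mean(),v.mean()]),"pos",np.round(at_z(c,[(b[0]+b[2])/2,(b[1]+b[3])/2],z)[:2],3),np.round(at_z(c,[u.mean(),v.mean()],z)[:2],3),"blue",round(c["pixels"][m][:,2].mean()/c["pixels"][m][:,0].mean(),2))
if __name__=="__main__":
    see(); o=r.get_obs(); print(o["position"])
    for t in ((.12),(.04),(-.03)): print(tray(0,t))
    print(tray(0,-.12))
E
python3 see.py; python3 - <<'E'
from h import *
c=cap("top"); cv2.imwrite("pics/s3.png",np.hstack([cv2.resize(c["pixels"][90:230,200:350],(400,373)),cv2.resize(cap("scene")["pixels"][100:300,170:370],(373,373))])[:,:,::-1])
E
```

```text
t: 8.55
position: [0.5246, 0.0777, 0.2234]
orientation: [[-0.128, 0.992, 0.01], [0.992, 0.128, 0.0], [-0.001, 0.01, -1.0]]
wrist_force: [0.3, -0.4, 0.6]
finger_gap: 0.939
grasp_force: 0.0
top tin1 0.82 px [ 89. 180.] pos [0.564 0.4  ] [0.561 0.4  ] blue 0.9
top tin1 0.61 px [272. 186.] pos [ 0.545 -0.082] [ 0.547 -0.081] blue 1.0
top tin1 0.58 px [197. 226.] pos [0.439 0.118] [0.442 0.114] blue 0.93
top jar_big 0.74 px [238. 234.] pos [0.42 0.01] [0.42  0.007] blue 1.02
scene tin1 0.73 px [246. 161.] pos [0.425 0.11 ] [0.425 0.112] blue 0.85
scene tin1 0.65 px [332. 136.] pos [0.558 0.4  ] [0.564 0.397] blue 0.84
scene tin1 0.48 px [238. 136.] pos [0.346 0.17 ] [0.333 0.167] blue 0.07
scene jar_big 0.9 px [125. 267.] pos [ 0.445 -0.398] [ 0.452 -0.402] blue 0.66
[0.52130495 0.07765918 0.21591768]
[0.66467476 0.12975432]
[0.65955825 0.04991811]
[ 0.65508131 -0.01993858]
[ 0.64932524 -0.10975432]
```

View pics/s3.png

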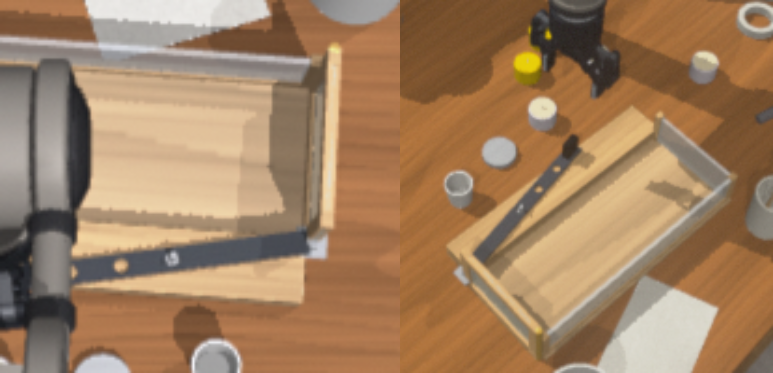

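Hole 1 is over the pin, the stay is flat and the vent is shut. The jar is next.

```bash
python3 -m handwheel '[[[0,0,0],5.5,85],[[0,0,0],5.5,85],[[-48,-4.6,0],0,85],[[-48,-4.6,0],0,85],[[-48,-4.6,0],0,85],[[-48,-4.6,0],0,85],[[-48,-4.6,0],0,85],[[-48,-4.6,0],0,85]]'
python3 -m handwheel '[[[-48,-4.6,0],0,85],[[-48,-4.6,0],0,85],[[-48,-4.6,0],0,85],[[-48,-4.6,0],0,85],[[0,0,40],0,85],[[0,0,40],0,85],[[0,0,30],0,85],[[0,0,0],0,85]]'
python3 - <<'E'
from see import *
see((("jar_big",.04,0),),("scene","top"))
c=cap("scene"); save(c,"j1.png",(70,190,190,310),4)
print(to(r.get_obs(),[.444,-.400,.025],86.3))
E
```

```text
t: 9.75
position: [0.4756, -0.2097, 0.217]
orientation: [[0.063, 0.998, -0.001], [0.998, -0.063, 0.001], [0.001, -0.001, -1.0]]
wrist_force: [0.7, 0.6, 0.3]
finger_gap: 0.994
grasp_force: 0.0
t: 10.55
position: [0.4436, -0.3961, 0.1024]
orientation: [[0.064, 0.998, -0.007], [0.998, -0.064, 0.008], [0.008, -0.007, -1.0]]
wrist_force: [-1.2, 0.2, -0.2]
finger_gap: 0.994
grasp_force: 0.0
scene jar_big 0.62 px [237. 208.] pos [ 0.539 -0.043] [ 0.543 -0.046] blue 0.86
top jar_big 0.93 px [398. 222.] pos [ 0.45 -0.4 ] [ 0.452 -0.401] blue 0.78
(np.float64(0.08), array([-0.9, -2.8, 84.7]))
```

View pics/j1.png

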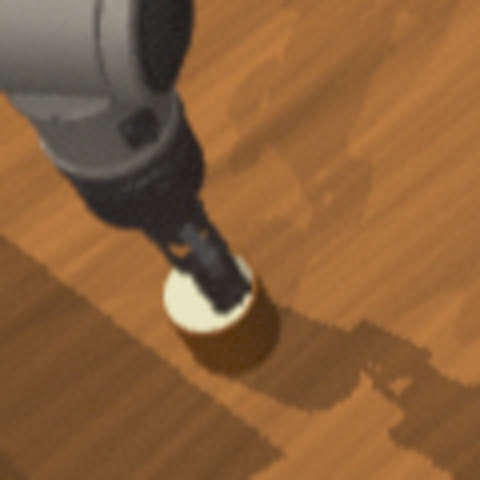

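The jar sits below the gripper, its rim spanning columns 163-257 in the crop and centred near (208,292). I'll work out that centre from both cameras.

```bash
python3 - <<'E'
from h import *
c=cap("scene"); o=r.get_obs(); print(o["position"])
for s in(-8,0,8): print(at_z(c,(70+(210)/4,190+(292+s)/4),.08))
cen=at_z(c,(122.5,263),.08)
im=c["pixels"].copy()
# rim model for several centres
best=[]
for x,y in((.444,-.400),(.449,-.400),(.444,-.406),(.439,-.400)):
    a=np.linspace(0,2*np.pi,60); p=proj(c,np.c_[x+.033*np.cos(a),y+.033*np.sin(a),0*a+.08]); b=proj(c,np.c_[x+.033*np.cos(a),y+.033*np.sin(a),0*a])
    print(x,y,((p.min(0)-[70,190])*4).round(),((p.max(0)-[70,190])*4).round(),"bottom",((b.max(0)-[70,190])*4).round())
E
```

```text
[ 0.44676331 -0.39919866  0.10962121]
[ 0.45257944 -0.39865014  0.08      ]
[ 0.45729093 -0.40225646  0.08      ]
[ 0.46197832 -0.40584458  0.08      ]
0.444 -0.4 [152. 233.] [249. 322.] bottom [273. 366.]
0.449 -0.4 [156. 238.] [254. 327.] bottom [278. 370.]
0.444 -0.406 [145. 239.] [242. 328.] bottom [267. 371.]
0.439 -0.4 [147. 229.] [245. 318.] bottom [269. 361.]
```

```bash
python3 -m handwheel '[[[-1,5,0],0,85],[[0,0,20],0,85],[[0,0,20],0,85],[[0,0,20],0,85],[[0,0,20],0,85],[[0,0,4],0,85],[[0,0,0],0,85],[[0,0,0],0,85]]' 40
python3 -m handwheel '[[[0,0,0],0,50],[[0,0,0],0,50],[[0,0,0],0,50],[[0,0,0],0,50],[[0,0,0],0,50],[[0,0,0],0,50]]' 40
python3 -m handwheel '[[[0,0,-40],0,50],[[0,0,-50],0,50],[[0,0,-50],0,50],[[0,0,-40],0,50],[[0,0,0],0,50],[[0,0,0],0,50]]'
python3 - <<'E'
from see import *
print(to(r.get_obs(),[*tray(0,-.12),.2],86.3))
E
```

```text
t: 11.65
position: [0.4515, -0.4003, 0.0248]
orientation: [[0.063, 0.998, 0.001], [0.998, -0.063, -0.001], [-0.001, 0.001, -1.0]]
wrist_force: [1.2, 0.5, -0.2]
finger_gap: 0.993
grasp_force: 0.0
t: 12.25
position: [0.4517, -0.4005, 0.0252]
orientation: [[0.063, 0.998, 0.002], [0.998, -0.063, -0.002], [-0.002, 0.002, -1.0]]
wrist_force: [0.2, 1.2, 5.9]
finger_gap: 0.761
grasp_force: 43.4
t: 12.85
position: [0.4506, -0.3995, 0.2036]
orientation: [[0.063, 0.998, 0.0], [0.998, -0.063, -0.0], [-0.0, 0.0, -1.0]]
wrist_force: [-0.5, -0.1, -4.5]
finger_gap: 0.763
grasp_force: 46.9
(np.float64(0.07), array([302. , 179.6,   3.6]))
```

```bash
python3 -m handwheel '[[[37.8,22.5,0],0,50],[[37.8,22.5,0],0,50],[[37.8,22.5,0],0,50],[[37.8,22.5,0],0,50],[[37.8,22.5,0],0,50],[[37.8,22.5,0],0,50],[[37.8,22.5,0],0,50],[[37.5,22.1,0],0,50]]'
python3 -m handwheel '[[[0,0,0],0,50],[[0,0,40],0,50],[[0,0,40],0,50],[[0,0,40],0,50],[[0,0,30],0,50],[[0,0,15],0,50],[[0,0,4],0,50],[[0,0,0],0,50]]'
python3 - <<'E'
from see import *
o=r.get_obs(); print(o["position"],o["wrist_force"],to(o,[*tray(0,-.12),.033],86.3))
E
```

```text
t: 13.65
position: [0.6487, -0.1076, 0.2001]
orientation: [[0.063, 0.998, -0.006], [0.998, -0.063, 0.002], [0.001, -0.006, -1.0]]
wrist_force: [1.0, -1.1, -2.8]
finger_gap: 0.766
grasp_force: 46.7
t: 14.45
position: [0.6492, -0.1099, 0.0343]
orientation: [[0.063, 0.998, -0.0], [0.998, -0.063, 0.0], [0.0, -0.0, -1.0]]
wrist_force: [-0.4, 0.1, -3.2]
finger_gap: 0.765
grasp_force: 46.9
[ 0.64915838 -0.10989279  0.03434303] [-0.44352201  0.11535427 -3.20618245] (np.float64(0.06), array([0.1, 0.2, 1.3]))
```

```bash
python3 -m handwheel '[[[0,0,2],0,50],[[0,0,0.5],0,50],[[0,0,0],0,84],[[0,0,0],0,84],[[0,0,0],0,84],[[0,0,-20],0,84],[[0,0,-40],0,84],[[0,0,-40],0,84]]'
python3 -m handwheel '[[[40,0,-40],0,84],[[40,0,-30],0,84],[[0,0,0],0,84]]'
python3 see.py
python3 - <<'E'
from see import *
print(to(r.get_obs(),[.416,.271,.12],86.3))
E
```

```text
t: 15.25
position: [0.6488, -0.1095, 0.1329]
orientation: [[0.063, 0.998, -0.001], [0.998, -0.063, 0.0], [0.0, -0.001, -1.0]]
wrist_force: [0.8, -0.1, 0.2]
finger_gap: 0.985
grasp_force: 0.0
t: 15.55
position: [0.6564, -0.0301, 0.2037]
orientation: [[0.059, 0.998, 0.011], [0.998, -0.059, 0.0], [0.001, 0.01, -1.0]]
wrist_force: [0.8, -0.8, 0.6]
finger_gap: 0.981
grasp_force: 0.0
top tin1 0.74 px [134. 239.] pos [0.407 0.276] [0.407 0.274] blue 0.87
top tin1 0.73 px [ 90. 180.] pos [0.563 0.397] [0.562 0.399] blue 0.94
top tin1 0.39 px [172. 264.] pos [0.348 0.181] [0.345 0.177] blue 0.39
scene tin1 0.79 px [332. 136.] pos [0.563 0.394] [0.565 0.397] blue 0.86
scene tin1 0.76 px [238. 137.] pos [0.34  0.174] [0.334 0.165] blue 0.07
scene tin1 0.54 px [245. 160.] pos [0.428 0.116] [0.423 0.112] blue 0.84
scene jar_big 0.96 px [248. 244.] pos [ 0.645 -0.109] [ 0.649 -0.109] blue 0.68
scene jar_big 0.56 px [272. 224.] pos [ 0.66  -0.011] [ 0.655 -0.013] blue 0.64
[ 0.65330968 -0.03555049  0.195871  ]
[0.66467476 0.12975432]
[0.65955825 0.04991811]
[ 0.65508131 -0.01993858]
[ 0.64932524 -0.10975432]
(np.float64(-0.01), array([ 290.6, -256.6,   75.9]))
```

The jar is in the tray at (0.647, -0.109). Next is the tin near the lid, at about (0.424, 0.113).

```bash
python3 -m handwheel '[[[22.3,-39.7,0],0,85],[[22.3,-39.7,0],0,85],[[22.3,-39.7,0],0,85],[[22.3,-39.7,0],0,85],[[22.3,-39.7,0],0,85],[[22.3,-39.7,0],0,85],[[0,0,40],0,85],[[0,0,0],0,85]]'
python3 -m handwheel '[[[0,0,40],0,85],[[0,0,40],0,85],[[0,0,40],0,85],[[0,0,20],0,85],[[0,0,10],0,85],[[0,0,0],0,85]]'
python3 -m handwheel '[[[0,0,0],0,35],[[0,0,0],0,35],[[0,0,0],0,35],[[0,0,0],0,35],[[0,0,0],0,35],[[0,0,0],0,35],[[0,0,0],0,35]]' 40
```

```text
t: 16.65
position: [0.4214, 0.1138, 0.1544]
orientation: [[0.063, 0.998, -0.008], [0.998, -0.063, -0.001], [-0.001, -0.008, -1.0]]
wrist_force: [0.2, 1.0, -0.7]
finger_gap: 0.996
grasp_force: 0.0
t: 17.25
position: [0.425, 0.1135, 0.0067]
orientation: [[0.065, 0.998, -0.002], [0.998, -0.065, -0.0], [-0.0, -0.002, -1.0]]
wrist_force: [0.3, 0.2, 0.8]
finger_gap: 0.996
grasp_force: 0.0
t: 17.95
position: [0.4256, 0.1142, 0.0088]
orientation: [[0.063, 0.998, 0.003], [0.998, -0.063, 0.0], [0.0, 0.003, -1.0]]
wrist_force: [-1.0, -1.3, 5.9]
finger_gap: 0.57
grasp_force: 40.6
```

```bash
python3 -m handwheel '[[[0,0,-40],0,35],[[0,0,-50],0,35],[[0,0,-50],0,35],[[0,0,-10],0,35],[[-14,46,0],0,35],[[-14,46,0],0,35],[[-14,46,0],0,35],[[-14,46,0],0,35]]'
python3 -m handwheel '[[[-13,53,0],0,35],[[0,0,0],0,35],[[0,0,40],0,35],[[0,0,40],0,35],[[0,0,40],0,35],[[0,0,10],0,35],[[0,0,0],0,35],[[0,0,0],0,35]]'
python3 - <<'E'
from see import *
o=r.get_obs(); print(o["wrist_force"],to(o,[*tray(0,.02),.0165],86.3)); see((("tin1",.018,0),),("scene","top"))
E
```

```text
t: 18.75
position: [0.606, 0.046, 0.1572]
orientation: [[0.063, 0.998, -0.0], [0.998, -0.063, 0.0], [0.0, -0.0, -1.0]]
wrist_force: [0.8, 1.4, -1.2]
finger_gap: 0.573
grasp_force: 42.6
t: 19.55
position: [0.6536, 0.0318, 0.0294]
orientation: [[0.063, 0.998, 0.003], [0.998, -0.063, -0.0], [0.0, 0.003, -1.0]]
wrist_force: [0.5, 0.3, -0.4]
finger_gap: 0.571
grasp_force: 42.6
[ 0.46405797  0.28860899 -0.40477701] (np.float64(0.08), array([-1.5,  4.8, 12.9]))
scene tin1 0.64 px [279. 216.] pos [0.642 0.029] [0.644 0.033] blue 0.83
scene tin1 0.61 px [275. 132.] pos [0.414 0.275] [0.41  0.272] blue 0.83
scene tin1 0.59 px [332. 136.] pos [0.564 0.391] [0.565 0.396] blue 0.85
scene tin1 0.47 px [238. 137.] pos [0.345 0.173] [0.335 0.168] blue 0.07
top tin1 0.8 px [ 90. 180.] pos [0.565 0.392] [0.562 0.399] blue 0.93
top tin1 0.68 px [304. 163.] pos [ 0.64  -0.123] [ 0.608 -0.166] blue 0.8
```

```bash
python3 -m handwheel '[[[-1,4,0],0,35],[[0,0,8],0,35],[[0,0,5],0,35],[[0,0,0.5],0,35],[[0,0,0],0,80],[[0,0,0],0,80],[[0,0,0],0,80],[[0,0,0],0,80]]'
python3 -m handwheel '[[[0,0,-40],0,80],[[0,0,-50],0,80],[[0,0,-50],0,80],[[28.5,-32.8,0],0,85],[[28.5,-32.8,0],0,85],[[28.5,-32.8,0],0,85],[[28.5,-32.8,0],0,85],[[28.5,-32.8,0],0,85]]'
python3 -m handwheel '[[[28.5,-32.8,0],0,85],[[28.5,-32.8,0],0,85],[[28.5,-32.8,0],0,85],[[0,0,40],0,85],[[0,0,0],0,85]]'
python3 - <<'E'
from see import *
o=r.get_obs(); print(to(o,[.411,.274,.007],86.3)); see((("tin1",.018,0),),("scene","top"))
E
```

```text
t: 20.55
position: [0.6564, 0.0305, 0.0136]
orientation: [[0.063, 0.998, -0.0], [0.998, -0.063, 0.0], [0.0, -0.0, -1.0]]
wrist_force: [-0.6, 0.1, -0.2]
finger_gap: 0.933
grasp_force: 0.0
t: 21.35
position: [0.5004, 0.184, 0.1541]
orientation: [[0.064, 0.998, 0.0], [0.998, -0.064, 0.0], [0.0, 0.0, -1.0]]
wrist_force: [-0.0, 1.3, -0.1]
finger_gap: 0.994
grasp_force: 0.0
t: 21.85
position: [0.4058, 0.2743, 0.111]
orientation: [[0.061, 0.998, -0.006], [0.998, -0.061, -0.003], [-0.004, -0.006, -1.0]]
wrist_force: [-0.2, -1.3, 0.3]
finger_gap: 0.992
grasp_force: 0.0
(np.float64(0.22), array([1.00e-01, 5.20e+00, 1.04e+02]))
scene tin1 0.76 px [275. 132.] pos [0.424 0.269] [0.411 0.271] blue 0.85
scene tin1 0.74 px [246. 119.] pos [0.306 0.243] [0.297 0.243] blue 0.06
scene tin1 0.58 px [282. 219.] pos [0.658 0.032] [0.656 0.032] blue 0.84
scene tin1 0.58 px [238. 208.] pos [ 0.53  -0.022] [ 0.534 -0.035] blue 0.85
scene tin1 0.57 px [238. 137.] pos [0.338 0.171] [0.334 0.166] blue 0.08
scene tin1 0.52 px [332. 136.] pos [0.565 0.397] [0.565 0.397] blue 0.84
top tin1 0.89 px [134. 239.] pos [0.406 0.271] [0.407 0.275] blue 0.93
top tin1 0.84 px [144. 284.] pos [0.291 0.247] [0.294 0.244] blue 0.38
top tin1 0.83 px [230. 145.] pos [0.659 0.033] [0.657 0.03 ] blue 0.93
top tin1 0.82 px [174. 270.] pos [0.329 0.172] [0.331 0.171] blue 0.38
top tin1 0.75 px [ 89. 180.] pos [0.566 0.399] [0.562 0.4  ] blue 0.89
```

```bash
python3 -m handwheel '[[[0,3,20],0,85],[[0,0,30],0,85],[[0,0,30],0,85],[[0,0,15],0,85],[[0,0,8],0,85],[[0,0,0],0,85]]'
python3 -m handwheel '[[[0,0,0],0,35],[[0,0,0],0,35],[[0,0,0],0,35],[[0,0,0],0,35],[[0,0,0],0,35],[[0,0,0],0,35],[[0,0,0],0,35]]' 40
python3 -m handwheel '[[[0,0,-50],0,35],[[0,0,-50],0,35],[[0,0,-50],0,35],[[-23,37.8,0],0,35],[[-23,37.8,0],0,35],[[-23,37.8,0],0,35],[[-23,37.8,0],0,35],[[-23,37.8,0],0,35]]'
python3 -m handwheel '[[[-23,37.8,0],0,35],[[-23,37.8,0],0,35],[[0,0,40],0,35],[[0,0,40],0,35],[[0,0,40],0,35],[[0,0,10],0,35],[[0,0,0],0,35],[[0,0,0],0,35]]'
python3 - <<'E'
from see import *
o=r.get_obs(); print(o["wrist_force"],to(o,[*tray(0,.085),.0165],86.3)); see((("tin1",.018,0),),("scene",))
E
```

```text
t: 22.65
position: [0.4127, 0.2741, 0.011]
orientation: [[0.065, 0.998, -0.0], [0.998, -0.065, 0.0], [0.0, -0.0, -1.0]]
wrist_force: [-1.1, -1.0, 0.4]
finger_gap: 0.994
grasp_force: 0.0
t: 23.35
position: [0.4126, 0.2747, 0.0123]
orientation: [[0.063, 0.998, 0.002], [0.998, -0.063, 0.001], [0.001, 0.002, -1.0]]
wrist_force: [-1.1, -2.1, 6.4]
finger_gap: 0.568
grasp_force: 40.7
t: 24.15
position: [0.5945, 0.1465, 0.1616]
orientation: [[0.063, 0.998, 0.001], [0.998, -0.063, 0.0], [0.0, 0.001, -1.0]]
wrist_force: [0.2, 1.8, -1.3]
finger_gap: 0.571
grasp_force: 42.6
t: 24.95
position: [0.6673, 0.0972, 0.0333]
orientation: [[0.063, 0.998, 0.004], [0.998, -0.063, 0.0], [0.0, 0.004, -1.0]]
wrist_force: [0.7, 0.4, -0.9]
finger_gap: 0.569
grasp_force: 42.4
[ 0.70630965  0.42743428 -0.86149417] (np.float64(0.08), array([-2.7, -4.7, 16.8]))
scene tin1 0.7 px [267. 227.] pos [ 0.663 -0.015] [ 0.644 -0.021] blue 0.64
scene tin1 0.66 px [297. 205.] pos [0.661 0.107] [0.659 0.1  ] blue 0.85
scene tin1 0.57 px [246. 119.] pos [0.303 0.245] [0.297 0.243] blue 0.07
scene tin1 0.55 px [281. 219.] pos [0.66 0.03] [0.656 0.031] blue 0.85
scene tin1 0.5 px [238. 136.] pos [0.346 0.171] [0.334 0.167] blue 0.07
scene tin1 0.41 px [223. 182.] pos [ 0.427 -0.   ] [ 0.431 -0.   ] blue 0.98
```

```bash
python3 -m handwheel '[[[-2,-4,0],0,35],[[0,0,8],0,35],[[0,0,5],0,35],[[0,0,1],0,35],[[0,0,0],0,80],[[0,0,0],0,80],[[0,0,0],0,80],[[0,0,0],0,80]]'
python3 -m handwheel '[[[0,0,-40],0,80],[[0,0,-50],0,80],[[0,0,-50],0,80],[[42.3,-17,0],0,85],[[42.3,-17,0],0,85],[[42.3,-17,0],0,85],[[42.3,-17,0],0,85],[[42.3,-17,0],0,85]]'
python3 - <<'E'
from see import *
o=r.get_obs(); print(to(o,[.563,.398,.009],86.3)); see((("tin1",.018,0),),("scene","top"))
E
```

```text
t: 25.85
position: [0.6617, 0.0952, 0.0167]
orientation: [[0.063, 0.998, -0.0], [0.998, -0.063, 0.0], [0.0, -0.0, -1.0]]
wrist_force: [-0.1, -0.4, -0.3]
finger_gap: 0.94
grasp_force: 0.0
t: 26.65
position: [0.5896, 0.3132, 0.1569]
orientation: [[0.064, 0.998, 0.0], [0.998, -0.064, 0.0], [0.0, 0.0, -1.0]]
wrist_force: [-0.3, 0.4, 0.8]
finger_gap: 0.99
grasp_force: 0.0
(np.float64(0.05), array([ 82.9, -32. , 147.9]))
scene tin1 0.84 px [282. 219.] pos [0.659 0.034] [0.656 0.031] blue 0.85
scene tin1 0.78 px [332. 136.] pos [0.564 0.402] [0.565 0.397] blue 0.82
scene tin1 0.64 px [297. 207.] pos [0.667 0.097] [0.661 0.095] blue 0.85
scene tin1 0.55 px [245. 120.] pos [0.315 0.239] [0.299 0.24 ] blue 0.06
scene tin1 0.46 px [238. 137.] pos [0.345 0.166] [0.333 0.166] blue 0.07
scene tin1 0.46 px [202. 201.] pos [ 0.438 -0.101] [ 0.435 -0.096] blue 0.91
top tin1 0.79 px [144. 284.] pos [0.295 0.242] [0.295 0.244] blue 0.38
top tin1 0.73 px [174. 270.] pos [0.331 0.174] [0.33 0.17] blue 0.38
top tin1 0.72 px [206. 144.] pos [0.658 0.094] [0.661 0.095] blue 0.93
top tin1 0.6 px [230. 145.] pos [0.657 0.032] [0.658 0.031] blue 0.92
```

```bash
python3 -m handwheel '[[[41.5,-16,0],0,85],[[41.4,-16,0],0,85],[[0,0,40],0,85],[[0,0,40],0,85],[[0,0,40],0,85],[[0,0,20],0,85],[[0,0,6],0,85],[[0,0,0],0,85]]'
python3 -m handwheel '[[[0,0,0],0,35],[[0,0,0],0,35],[[0,0,0],0,35],[[0,0,0],0,35],[[0,0,0],0,35],[[0,0,0],0,35],[[0,0,0],0,35]]' 40
python3 -m handwheel '[[[0,0,-50],0,35],[[0,0,-50],0,35],[[0,0,-50],0,35],[[-38.5,19.8,0],0,35],[[-38.5,19.8,0],0,35],[[-38.5,19.8,0],0,35],[[-38.5,19.8,0],0,35],[[-38.5,19.8,0],0,35]]'
python3 -m handwheel '[[[-38.5,19.8,0],0,35],[[0,0,0],0,35],[[0,0,40],0,35],[[0,0,40],0,35],[[0,0,40],0,35],[[0,0,10],0,35],[[0,0,0],0,35],[[0,0,0],0,35]]'
python3 - <<'E'
from see import *
o=r.get_obs(); print(o["wrist_force"],to(o,[*tray(0,.15),.0185],86.3))
E
```

```text
t: 27.65
position: [0.5642, 0.3952, 0.0104]
orientation: [[0.065, 0.998, -0.001], [0.998, -0.065, -0.001], [-0.001, -0.001, -1.0]]
wrist_force: [-1.0, 0.5, 0.5]
finger_gap: 0.996
grasp_force: 0.0
t: 28.35
position: [0.5647, 0.3969, 0.0131]
orientation: [[0.063, 0.998, 0.003], [0.998, -0.063, 0.001], [0.002, 0.003, -1.0]]
wrist_force: [0.7, -1.0, 6.0]
finger_gap: 0.569
grasp_force: 41.9
t: 29.15
position: [0.6506, 0.1966, 0.1614]
orientation: [[0.063, 0.998, 0.0], [0.998, -0.063, 0.0], [0.0, 0.0, -1.0]]
wrist_force: [-0.1, 0.6, -0.6]
finger_gap: 0.571
grasp_force: 42.3
t: 29.95
position: [0.6689, 0.1589, 0.0332]
orientation: [[0.063, 0.998, 0.003], [0.998, -0.063, 0.0], [0.001, 0.003, -1.0]]
wrist_force: [-0.3, 0.1, -1.1]
finger_gap: 0.569
grasp_force: 42.2
[-0.27909176  0.11393475 -1.11965536] (np.float64(0.09), array([ 0.6, -2.4, 14.7]))
```

```bash
python3 -m handwheel '[[[0,-2,0],0,35],[[0,0,8],0,35],[[0,0,5],0,35],[[0,0,1],0,35],[[0,0,0],0,80],[[0,0,0],0,80],[[0,0,0],0,80],[[0,0,0],0,80]]'
python3 -m handwheel '[[[0,0,-40],0,80],[[0,0,-50],0,80],[[0,0,-50],0,70],[[0,0,-40],-5.5,45],[[0,0,0],-5.5,45],[[0,0,0],0,45]]'
python3 - <<'E'
from see import *
a=cap("top");b=cap("scene")
cv2.imwrite("pics/p1.png",np.hstack([cv2.resize(a["pixels"][90:310,70:350],(382,300)),cv2.resize(b["pixels"][100:310,120:400],(400,300))])[:,:,::-1])
see(); o=r.get_obs();print(o["position"],to(o,[.5225,.0779,.10],97.3))
E
```

```text
t: 30.75
position: [0.6655, 0.1585, 0.0167]
orientation: [[0.063, 0.998, -0.0], [0.998, -0.063, 0.0], [0.0, -0.0, -1.0]]
wrist_force: [-0.5, -0.2, -0.4]
finger_gap: 0.936
grasp_force: 0.0
t: 31.35
position: [0.666, 0.1586, 0.1986]
orientation: [[-0.129, 0.992, 0.003], [0.992, 0.129, 0.0], [0.0, 0.003, -1.0]]
wrist_force: [-0.6, -0.9, -0.9]
finger_gap: 0.526
grasp_force: 0.0
top tin1 0.91 px [230. 145.] pos [0.656 0.033] [0.657 0.03 ] blue 0.93
top tin1 0.65 px [206. 143.] pos [0.664 0.098] [0.662 0.094] blue 0.93
top tin1 0.65 px [186. 142.] pos [0.67  0.145] [0.666 0.147] blue 0.93
top jar_big 0.77 px [284. 145.] pos [ 0.646 -0.117] [ 0.652 -0.111] blue 0.8
scene tin1 0.65 px [282. 219.] pos [0.656 0.032] [0.656 0.031] blue 0.85
scene tin1 0.59 px [246. 119.] pos [0.309 0.238] [0.297 0.242] blue 0.06
scene tin1 0.58 px [311. 194.] pos [0.666 0.161] [0.665 0.162] blue 0.86
scene tin1 0.52 px [296. 207.] pos [0.665 0.095] [0.662 0.094] blue 0.86
scene tin1 0.5 px [238. 136.] pos [0.342 0.176] [0.333 0.167] blue 0.06
scene jar_big 0.77 px [248. 244.] pos [ 0.649 -0.105] [ 0.648 -0.108] blue 0.68
scene jar_big 0.68 px [237. 209.] pos [ 0.536 -0.041] [ 0.544 -0.05 ] blue 0.89
scene jar_big 0.63 px [239. 206.] pos [ 0.545 -0.037] [ 0.541 -0.036] blue 0.86
scene jar_big 0.56 px [271. 222.] pos [ 0.665 -0.016] [ 0.647 -0.011] blue 0.64
[0.66535617 0.15849491 0.19606579] (np.float64(0.03), array([ -61.8, -151.9,   96.1]))
```

View pics/p1.png

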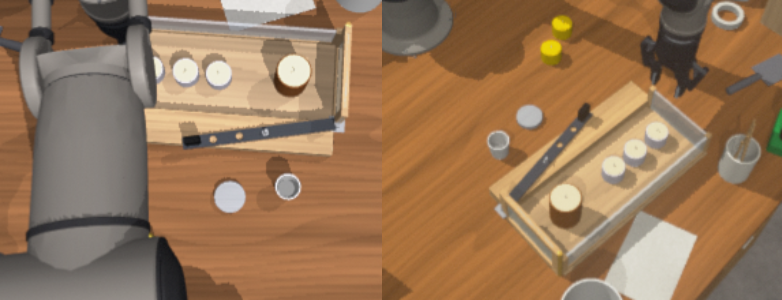

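All three tins and the jar stand in the tray, and the stay still rests with hole 1 on the pin at about (265,132) in the left half. No cream tin is left on the bench. Next I'll grip the stay again.

```bash
python3 -m handwheel '[[[-15.5,-38,0],0,45],[[-15.5,-38,0],0,45],[[-15.5,-38,0],0,45],[[-15.3,-38,0],0,45],[[0,0,0],0,45],[[0,0,50],0,45],[[0,0,40],0,45],[[0,0,0],0,45]]'
python3 -m handwheel '[[[0,0,30],0,45],[[0,0,20],0,45],[[0,0,8],0,45],[[0,0,0],0,45],[[0,0,0],0,5],[[0,0,0],0,5],[[0,0,0],0,5],[[0,0,0],0,5]]' 40
python3 -m handwheel '[[[0,0,0],0,5],[[0,0,0],0,5],[[0,0,0],0,5]]'
```

```text
t: 32.55
position: [0.5199, 0.0778, 0.1025]
orientation: [[-0.128, 0.992, -0.01], [0.992, 0.128, 0.0], [0.001, -0.01, -1.0]]
wrist_force: [-0.3, 0.5, -0.3]
finger_gap: 0.524
grasp_force: 0.0
t: 33.35
position: [0.5235, 0.0778, 0.0498]
orientation: [[-0.129, 0.992, 0.002], [0.992, 0.129, -0.0], [-0.0, 0.002, -1.0]]
wrist_force: [0.7, 0.5, 0.6]
finger_gap: 0.157
grasp_force: 42.5
t: 33.65
position: [0.5233, 0.0777, 0.0493]
orientation: [[-0.128, 0.992, 0.001], [0.992, 0.128, 0.0], [-0.0, 0.001, -1.0]]
wrist_force: [1.6, 1.6, 1.8]
finger_gap: 0.153
grasp_force: 42.6
```

```bash
python3 -m handwheel '[[[-1.7,0,-13.7],0,5],[[-2.5,0,-13.6],0,5],[[-3.1,0,-13.5],0,5],[[-3.8,0,-13.3],0,5],[[0,0,0],0,5]]'
python3 -m handwheel '[[[-10,0.2,0],0,5],[[-10,0.2,0],0,5],[[-10,0.2,0],0,5],[[-10,0.2,0],0,5],[[-10,0.2,0],0,5],[[0,0,0],0,5]]'
python3 -m handwheel '[[[-10,-0.8,0],-0.5,5],[[-10,-0.8,0],-0.5,5],[[-10,-0.8,0],-0.5,5],[[-10,-0.8,0],-0.5,5],[[-10,-0.8,0],-0.6,5],[[5.7,0,20],0,5],[[0,0,0],0,5],[[0,0,0],0,5]]'
python3 - <<'E'
from h import *
a=cap("top");d=cap("scene")
cv2.imwrite("pics/s4.png",np.hstack([cv2.resize(a["pixels"][150:230,210:350],(500,286),interpolation=cv2.INTER_CUBIC),cv2.resize(d["pixels"][180:280,170:270],(286,286),interpolation=cv2.INTER_CUBIC)])[:,:,::-1])
for n,k in(("top",a),("scene",d)):
    for nm in("stay_hole1","pin"):
        for x in imaging.landmark_of(n,nm): print(n,nm,round(x["p"],2),np.round(x["pixel"],1),np.round(at_z(k,x["pixel"],.0625 if nm!="pin" else .034)[:2],4))
E
```

```text
t: 34.15
position: [0.5247, 0.0665, 0.104]
orientation: [[-0.128, 0.992, 0.002], [0.992, 0.128, 0.0], [0.0, 0.002, -1.0]]
wrist_force: [0.3, 0.2, -2.2]
finger_gap: 0.157
grasp_force: 41.7
t: 34.75
position: [0.5317, 0.0156, 0.1028]
orientation: [[-0.126, 0.992, -0.0], [0.992, 0.126, -0.0], [-0.0, -0.0, -1.0]]
wrist_force: [-1.2, 0.4, -0.8]
finger_gap: 0.155
grasp_force: 41.7
t: 35.55
position: [0.5343, -0.0274, 0.0833]
orientation: [[-0.174, 0.985, 0.001], [0.985, 0.174, -0.0], [-0.0, 0.0, -1.0]]
wrist_force: [0.7, -0.2, -1.0]
finger_gap: 0.151
grasp_force: 41.7
top stay_hole1 0.74 [265.5 186.7] [ 0.5381 -0.0618]
top stay_hole1 0.7 [301.2 180.2] [ 0.5549 -0.152 ]
top stay_hole1 0.68 [285.5 184.3] [ 0.5443 -0.1122]
top pin 0.76 [263.8 186.4] [ 0.5434 -0.0589]
scene stay_hole1 0.62 [213.1 232.2] [ 0.5583 -0.1602]
scene stay_hole1 0.59 [227.1 223.2] [ 0.5662 -0.1114]
scene stay_hole1 0.55 [233.5 207.6] [ 0.5422 -0.0612]
scene pin 0.73 [277.7 229. ] [ 0.6761 -0.0102]
scene pin 0.56 [235.  207.9] [ 0.534  -0.0474]
```

View pics/s4.png

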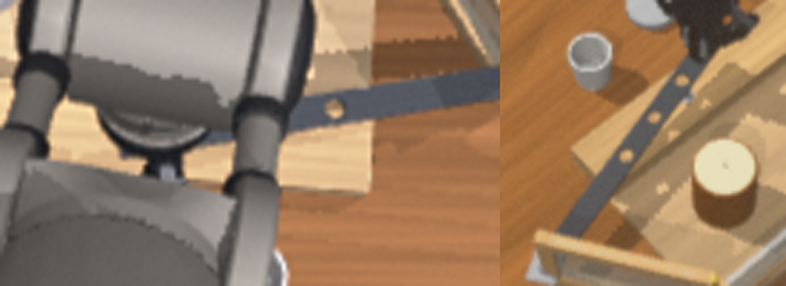

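Hole 3 shows at (682,79) in the picture, over the pin. By calibration it is within 2 mm of where hole 1 was before its successful drop, so I'm lowering.

```bash
python3 -m handwheel '[[[1.2,0,7],0,5],[[1.1,0,7],0,5],[[0.9,0,5],0,5],[[0.9,0,5],0,5],[[0.7,0,5],0,5],[[0.5,0,4.5],0,5],[[0,0,0],0,5],[[0,0,0],0,5]]'
```

```text
t: 36.65
position: [0.5346, -0.0219, 0.0493]
orientation: [[-0.173, 0.985, 0.004], [0.985, 0.173, -0.0], [-0.001, 0.003, -1.0]]
wrist_force: [6.5, 1.0, -1.6]
finger_gap: 0.157
grasp_force: 41.5
```

```bash
python3 -m handwheel '[[[0,0,0],0,45],[[0,0,0],0,45],[[0,0,0],0,45],[[0,0,0],0,45],[[0,0,-20],0,45],[[0,0,-50],0,45],[[0,0,-50],0,45],[[0,0,-50],0,45]]'
python3 -m handwheel '[[[40,-20,0],0,45],[[40,-20,0],0,45],[[40,-20,0],0,45],[[40,-20,0],0,45],[[40,-20,0],0,45],[[0,0,0],0,45],[[0,0,0],0,45]]'
python3 - <<'E'
from see import *
a=cap("top");b=cap("scene")
cv2.imwrite("pics/f.png",np.hstack([cv2.resize(a["pixels"][90:240,170:370],(480,360),interpolation=cv2.INTER_CUBIC),cv2.resize(b["pixels"][150:310,170:310],(315,360),interpolation=cv2.INTER_CUBIC)])[:,:,::-1])
for n,k in(("top",a),("scene",b)):
    for x in imaging.landmark_of(n,"stay_hole1"): print(n,round(x["p"],2),np.round(at_z(k,x["pixel"],.034)[:2],4))
see()
E
```

```text
t: 37.45
position: [0.5323, -0.0219, 0.2212]
orientation: [[-0.173, 0.985, -0.001], [0.985, 0.173, 0.0], [0.0, -0.001, -1.0]]
wrist_force: [1.3, 0.3, -0.5]
finger_gap: 0.53
grasp_force: 0.0
t: 38.15
position: [0.3994, 0.1583, 0.2197]
orientation: [[-0.176, 0.984, 0.0], [0.984, 0.176, -0.0], [-0.0, 0.0, -1.0]]
wrist_force: [0.7, 0.6, 0.7]
finger_gap: 0.53
grasp_force: 0.0
top 0.83 [ 0.5566 -0.1573]
top 0.83 [ 0.5499 -0.0548]
top 0.69 [ 0.5553 -0.1049]
scene 0.94 [ 0.5549 -0.1472]
scene 0.73 [ 0.5531 -0.1183]
scene 0.61 [ 0.5315 -0.0591]
top tin1 0.8 px [180. 141.] pos [0.671 0.162] [0.667 0.163] blue 0.92
top tin1 0.73 px [144. 284.] pos [0.293 0.24 ] [0.294 0.245] blue 0.38
top tin1 0.71 px [206. 143.] pos [0.66  0.095] [0.663 0.094] blue 0.93
top tin1 0.51 px [230. 145.] pos [0.658 0.033] [0.657 0.03 ] blue 0.93
top jar_big 0.59 px [284. 145.] pos [ 0.645 -0.117] [ 0.652 -0.112] blue 0.8
scene tin1 0.78 px [238. 137.] pos [0.347 0.165] [0.334 0.167] blue 0.06
scene tin1 0.73 px [296. 207.] pos [0.664 0.092] [0.661 0.095] blue 0.84
scene tin1 0.67 px [312. 194.] pos [0.664 0.167] [0.665 0.164] blue 0.85
scene tin1 0.63 px [282. 219.] pos [0.659 0.03 ] [0.657 0.03 ] blue 0.85
scene tin1 0.55 px [246. 119.] pos [0.303 0.243] [0.296 0.243] blue 0.06
scene tin1 0.55 px [219. 230.] pos [ 0.548 -0.124] [ 0.549 -0.129] blue 0.87
```

View pics/f.png

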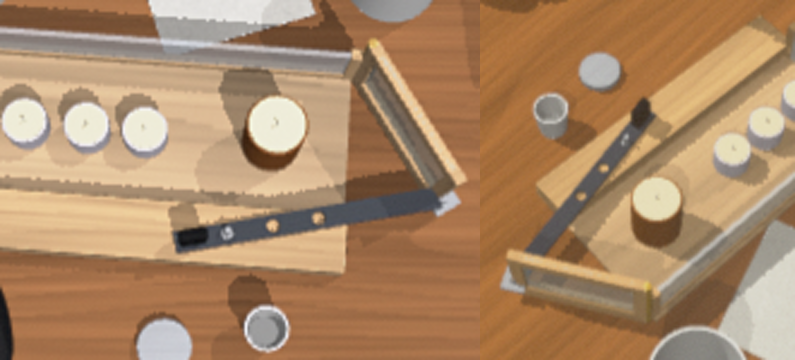

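The pin shows in hole 3 at (227,232), next to the grip. The stay lies flat, the vent is open, and all four candles stand in the tray with the cup and lid undisturbed. Handing in.

```bash
python3 -c "
from rig import r
print(r.finish_job())"
```

```text
the job is handed in; nothing more can be done
None
```

I shut the vent, stood the three tins and the big jar in the tray, then reopened the vent with the stay lying flat on the third hole, and handed the job in; the hand-in call returned no verdict.

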